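# Take the winged bayonet filter out of its holder

## Robot

A 6-joint arm with a two-finger parallel gripper is mounted at the origin on a cart in front of the work surface, level with it; the furniture and walls round the work are solid. World frame = base frame: x ahead of the robot, y to its left, z up, the work surface at z = 0. Lengths are in m, angles in rad, forces in N, time in s.
With the tool pointing down it reaches from about 0.25 to 0.775 m from the base axis. Payload 4 kg.
Tool frame: the origin (TCP) lies at the very end of the fingers, on their centre line; the grasp point (between the pads) lies 19 mm behind it (robot.pinch_z is the distance from the TCP to the grasp point, in m); z points along the fingers, y is the line along which they close (so a half turn about z gives the same grasp; the last joint's range is limited). The gripper opens to 94 mm and grips with 3 to 60 N. Pads are 16 mm wide; open, the fingers measure 119 mm over their backs; the gripper's body (75 mm by 177 mm) begins 78 mm behind the grasp point.
Start: joints at [1.133, 0.087, 1.371, -0, 1.684, -0.103], TCP at [0.181, 0.519, 0.206] pointing down, gripper open.
Joint ranges: [-3.1, 3.1], [-0.76, 2.03], [0.27, 2.55], [-1.08, 4.22], [0.17, 2.65], [-2.57, 2.57]. Speed limits (rad/s): [2.79, 2.79, 3.14, 3.14, 3.14, 3.14].

## Interface

Orientations are given as [roll, pitch, yaw] about the fixed x, y, z axes, in that order (R = Rz(yaw) Ry(pitch) Rx(roll)).
In Python, from bench import robot gives the robot as it stands.
- The arm moves only by the tool arm_command, never from a script. Its argument "targets" is one flat list of numbers, 7 for each row, row after row: the turn, a rotation vector about the tool's x, y, z in degrees, then the shift along the tool's x, y, z in mm, then the closure, from -1 (fully open) to 1 (shut). In form: [ax, ay, az, x, y, z, hand, ax, ay, az, x, y, z, hand, ...]. A call has 1 to 20 rows; each row is the pose to reach, as a shift and turn from the pose commanded when the call began, along the tool's axes at that moment; what a row does not reach only later rows make up. A row lasts 1/10 s, in which the tool goes at most 50 mm and 8.59 degrees, less where a joint would pass 70% of its speed; a pose out of reach is approached as far as the arm can. A call with a gripper value outside its range is refused whole. The fingers move at their own pace and stop on an object; the grip force is fixed at half the most. Time passes only in rows, so rows that repeat a pose let the fingers close. It gives the time, the measured TCP pose, the force, the opening and the grip force at its end, in the units of the state.
- robot.get_obs(): the state, without advancing time (a new reading comes with each control period).
- robot.snapshot(name): name is "side" or "top" or "wrist"; returns a dict with "color" (384x512x3 uint8, red, green, blue), "range_z" (384x512 float32, m along the optical axis (not along the pixel's ray), 0 where there is no reading), "fx", "fy", "cx", "cy" (pixels), "T" (4x4, takes a point from camera to world coordinates); the wrist camera has in their place "T_tool_cam" (4x4, takes a point from camera to tool coordinates, whose origin is the TCP and whose axes are the flange's). Camera axes: x right, y down, z forward; pixel columns grow to the right and rows downward; lengths in m; the calibration is good to about 2 mm. A picture is of the moment at which its call begins: read the wrist's pose just before it.
- robot.close_job(): hands the job in; it is judged then, once.
The state is a dict: "time": time; "joint_positions": joint angles; "qvel": joint speeds; "joint_torque": joint torques, N m; "tool_pos": TCP position; "ee_rot": TCP orientation; "wrist_force": force on the tool from outside, world axes, zero at the start; "wrist_torque": the same for the moment, N m; "width": finger opening in m; "finger_force": force on a finger pad.
Only numpy, scipy, OpenCV 4.12 (cv2) and the standard library are available. Lean on these libraries where they do the work, as an engineer would, in place of code of your own. Each camera call takes 0.05 s, during which the arm holds its last target. There are 200 camera calls.

## Task

Two solvent filters sit locked in bayonet holders on the bench. Take out the one with the straight wing handle: turn it anticlockwise (seen from above) until the wing lines up with the holder's two notches and hose ports, lift it straight out, and stand it upright in the low steel tray. Leave the filter with the round knob alone.

Things in the scene. Friction and masses are not known exactly. Their poses are not given: they have to be found in the camera images.
- wing_filter: Filter to take out, 85-170 g. Origin: centre of underside; z up. White cylinder, 36 mm diameter, 30 tall; two lugs at its foot along +x and -x, 10 wide, 8 tall, reaching 27 from the axis. On top a straight grey wing handle: 44 long (x), 12 thick (y), 34 to 62 above the origin, with a round boss of diameter 18 under its middle up to 46: pinch it across its thickness. Symmetric under a half turn.
- holder: Fixed round holder of the winged filter, 67 mm across, 46 tall. Origin: centre of underside; z up. Heights from origin: filter seat 30, lip 40 to 46. It holds the lugs, except at notches on +x and -x, over the hose ports. Locked: filter x is 57-69 deg clockwise of holder x. Turn anticlockwise till in line (15 deg either way lets it out; stop about 12 deg beyond). Light friction; free once 20 up.
- tray: Fixed low steel tray on the bench, 150 mm (its x) by 130 mm (its y), rim 12 mm tall and 4 mm thick. Origin: centre of its underside; its floor is 3 mm above the origin.
- round_filter: The filter to leave alone: the same white cartridge, locked but loose in a second, same holder (flange diameter 92 mm, ports reach 60 mm from the axis), with a round fluted grey knob of diameter 42 mm, top 62 mm above its origin (centre of its underside).
Things that resemble listed ones, but are neither listed nor needed, are in the scene too. Leave any red look-alike of the wing_filter alone. What is shaped like the tray but red is not meant.

How it is judged:
On the way, in this order (a step that is already met when the one before it is completed fails the run):
1. the winged filter, still down in its holder, is turned until its wing lines up with the notches (within 17 degrees) (angle between the x axis of wing_filter and the x axis of holder, either way round below 0.3 rad and horizontal distance between wing_filter and holder below 0.008 m and z of wing_filter in the frame of holder below 0.036 m), for 0.1 s.
2. it is lifted clear of the holder (z of wing_filter in the frame of holder above 0.048 m), for 0.1 s.
At the end, for the whole second after the job is handed in: The winged filter stands upright (within 10 degrees) and at rest on the tray's floor, its axis within 60 mm (tray x) and 50 mm (tray y) of the tray's centre, its underside within 6 mm of the floor; the round-knob filter is still in its holder (moved less than 12 mm) (x of wing_filter in the frame of tray between -0.06 and 0.06 m and y of wing_filter in the frame of tray between -0.05 and 0.05 m and z of wing_filter in the frame of tray between -0.003 and 0.009 m and angle between wing_filter's own z axis and vertical below 0.17 rad and linear speed of wing_filter below 0.02 m/s and distance of round_filter from where it was at the start of the episode below 0.012 m); the robot touches nothing.
It fails at once if the filter with the round knob is lifted or pushed out of its place (12 mm) (distance of round_filter from where it was at the start of the episode above 0.012 m).
It also fails if it takes over 45 s, if anything falls off the work surface, if the arm or the gripper's body presses on something with over 40 N, if the wrist force passes 120 N, or if a joint passes its speed limit or range.

## Working session

There is one attempt and no reset: what is moved stays moved. The work goes in short steps, Python scripts to look and compute and a tool call to move; the robot and the scene stay as the last step left them, time stands still between calls to the robot, and variables do not carry over. Pictures are saved under pics/ and viewed, at most 10 in all, crops included, and the job is handed in when it is done.

Besides the shell and the picture viewer there is one more tool, called after "Request:" as name(argument=value, ...), one argument or row to a line, values as JSON. arm_command: Moves the arm, as the interface text tells. Its arguments: {"type":"object","properties":{"targets":{"type":"array"}},"required":["targets"]}

```bash
mkdir -p pics; cat > h.py <<'E'
import numpy as np,cv2
from bench import robot
def snap(n):
    o=robot.get_obs(); s=robot.snapshot(n)
    if 'T' not in s:
        from scipy.spatial.transform import Rotation as R
        T=np.eye(4);r=np.array(o['ee_rot']);T[:3,:3]=r if r.shape==(3,3) else R.from_euler('xyz',r).as_matrix();T[:3,3]=o['tool_pos'];s['T']=T@s['T_tool_cam']
    return s
def cloud(s):
    z=s['range_z'];v,u=np.mgrid[:z.shape[0],:z.shape[1]]
    p=np.stack([(u-s['cx'])/s['fx']*z,(v-s['cy'])/s['fy']*z,z],-1)
    w=p@s['T'][:3,:3].T+s['T'][:3,3]; w[z==0]=np.nan
    return w
E
python3 - <<'E'
from h import *
print(robot.get_obs())
for n in ['top','side']:
    s=snap(n); cv2.imwrite(f'pics/{n}.png',s['color'][:,:,::-1]); np.savez(f'{n}.npz',c=s['color'],w=cloud(s))
    print(n,s['T'].round(3).tolist(),s['fx'])
E
```

```text
{'time': 0.0, 'joint_positions': array([ 1.13291946e+00,  8.79596759e-02,  1.37223041e+00, -3.50895699e-05,
        1.68360141e+00, -1.03114650e-01]), 'qvel': array([ 4.53523309e-05, -2.28293719e-04,  1.00677892e-04, -2.04842035e-04,
        3.59014300e-03,  1.15498715e-03]), 'joint_torque': array([ 6.37043577e-04, -3.40203989e+01, -3.02421463e+01,  7.16871978e-02,
        3.34886648e-02, -2.11696506e-04]), 'tool_pos': array([0.18049078, 0.51896421, 0.20431373]), 'ee_rot': array([-3.13940189e+00, -1.91641802e-04,  2.80682631e+00]), 'wrist_force': array([-0.36450269, -0.14573316, -0.39318293]), 'wrist_torque': array([-0.00803022, -0.01029416,  0.03908779]), 'finger_force': 0.0, 'width': 0.09381935945455032}
top [[0.028, -0.998, 0.052, 0.433], [-1.0, -0.028, -0.012, 0.098], [0.014, -0.051, -0.999, 1.19], [0.0, 0.0, 0.0, 1.0]] 355.53126268919567
side [[0.997, -0.05, 0.062, 0.377], [-0.077, -0.396, 0.915, -1.223], [-0.021, -0.917, -0.399, 0.618], [0.0, 0.0, 0.0, 1.0]] 475.55048191094426
```

View pics/top.png

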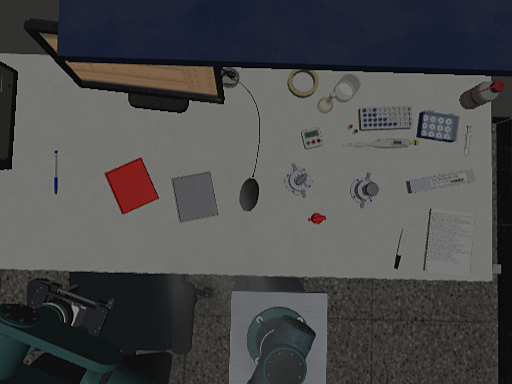

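View pics/side.png

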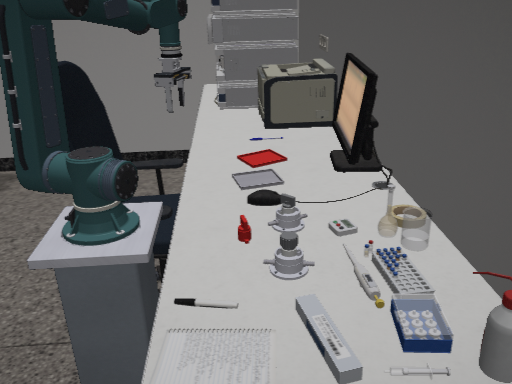

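The top view shows two holders, at (299,180) and (365,190). There is also a red look-alike at (317,218), a grey tray at (195,197) and a red tray at (132,186). I'll enlarge both holders and measure the clouds.

```bash
python3 - <<'E'
from h import *
d=np.load('top.npz');c=d['c'];w=d['w']
a=cv2.resize(c[155:230,275:395],None,fx=6.6,fy=6.6,interpolation=cv2.INTER_CUBIC)
cv2.imwrite('pics/crop.png',a[:,:,::-1])
for n,(u,v) in dict(A=(299,180),B=(365,190)).items():
    p=w[v-20:v+20,u-20:u+20].reshape(-1,3)
    for lo,hi in [(.03,.055),(.07,.12)]:
        q=p[(p[:,2]>lo)&(p[:,2]<hi)]; print(n,lo,len(q),q.mean(0).round(4) if len(q) else '',q.min(0).round(3),q.max(0).round(3))
g=np.load('top.npz')
m=(np.abs(c.astype(int)-c.mean(2,keepdims=True)).max(2)<14)&(c.mean(2)<165)
m[:165]=0;m[225:]=0;m[:,:168]=0;m[:,222:]=0
k,l,st,ce=cv2.connectedComponentsWithStats(m.astype(np.uint8))
i=1+st[1:,4].argmax();q=w[l==i];q=q[~np.isnan(q[:,0])]
r=cv2.minAreaRect((q[:,:2]*1000).astype(np.float32));print('tray',st[i],r,np.percentile(q[:,2],[5,50,95]))
E
```

```text
A 0.03 204 [ 0.5191 -0.0481  0.0435] [ 0.489 -0.082  0.03 ] [ 0.554 -0.018  0.054]
A 0.07 69 [ 0.5205 -0.0501  0.0896] [ 0.503 -0.069  0.07 ] [ 0.537 -0.033  0.096]
B 0.03 186 [ 0.4935 -0.2604  0.0432] [ 0.463 -0.302  0.03 ] [ 0.528 -0.237  0.055]
B 0.07 156 [ 0.4956 -0.2686  0.0899] [ 0.475 -0.291  0.071] [ 0.516 -0.25   0.098]
tray [ 168  165   54   60 3240] ((463.736328125, 293.0644226074219), (198.15213012695312, 178.33726501464844), 1.8145757913589478) [-0.00154072  0.00311645  0.01089754]
```

View pics/crop.png

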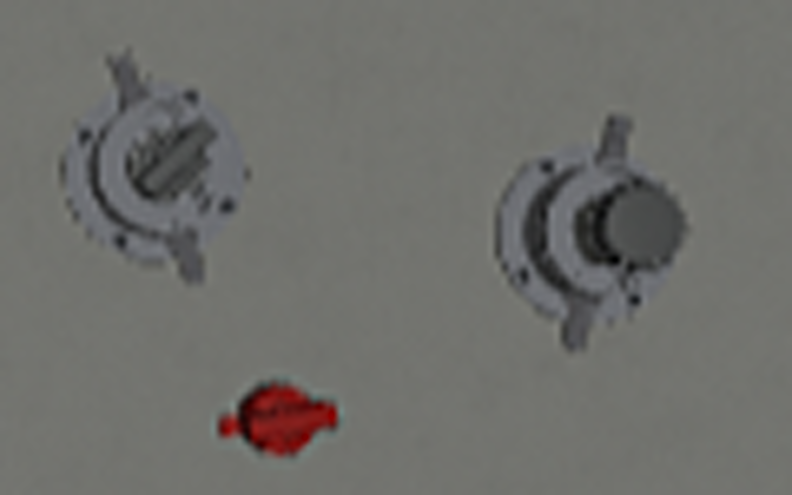

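The winged filter is A at top view (299,180): its holder ports run about +18° and its wing about −49°, so it is locked. B at (365,190) has the round knob and stays. The red item at (317,218) and the red tray at (132,186) are decoys; the grey tray at (195,197) is the target. I'll work out the move to above A and refine the tray.

```bash
cat >> h.py <<'E'
from scipy.spatial.transform import Rotation as R
def go(x,y,z,yaw):
    o=robot.get_obs(); r=R.from_euler('xyz',o['ee_rot']); t=R.from_euler('xyz',[180,0,yaw],degrees=True)
    print('turn',np.degrees((r.inv()*t).as_rotvec()).round(1),'shift mm',(r.inv().apply(np.array([x,y,z])-o['tool_pos'])*1000).round(1))
E
python3 - <<'E'
from h import *
d=np.load('top.npz');c=d['c'];w=d['w']
go(.47,-.05,.24,131)
g=cv2.cvtColor(c,cv2.COLOR_RGB2GRAY); print(g[160,200],g[197,195],g[185,160])
m=np.zeros_like(g);m[165:228,165:225]=(np.abs(g[165:228,165:225].astype(int)-int(g[185,160]))>12)
k,l,st,ce=cv2.connectedComponentsWithStats(m);i=1+st[1:,4].argmax()
q=w[l==i];q=q[~np.isnan(q[:,0])];print(st[i],cv2.minAreaRect((q[:,:2]*1000).astype(np.float32)))
E
```

```text
turn [-0.1  0.  29.8] shift mm [-460.4 -442.4  -34.8]
115 85 114
[ 171  171   48   52 1810] ((458.53192138671875, 294.1657409667969), (153.37181091308594, 134.15179443359375), 13.045877456665039)
```

Request:
arm_command(
  targets=[0,0,3,-46,-44,-3,-1,0,0,6,-92,-88,-7,-1,0,0,9,-138,-132,-10,-1,0,0,12,-184,-176,-14,-1,0,0,15,-230,-220,-17,-1,0,0,18,-276,-264,-21,-1,0,0,21,-322,-308,-25,-1,0,0,24,-368,-352,-28,-1,0,0,27,-414,-396,-31,-1,0,0,30,-460,-442,-35,-1,0,0,30,-460,-442,-35,-1,0,0,30,-460,-442,-35,-1,0,0,30,-460,-442,-35,-1,0,0,30,-460,-442,-35,-1,0,0,30,-460,-442,-35,-1,0,0,30,-460,-442,-35,-1],
)

```text
time: 1.7
tool_pos: [0.4694, -0.0481, 0.2402]
ee_rot: [-3.142, -0.001, 2.284]
wrist_force: [0.1, 0.6, 0.1]
width: 0.0938
finger_force: 0.0
```

```bash
python3 - <<'E'
from h import *
o=robot.get_obs();print(o['time'],o['tool_pos'],np.degrees(o['ee_rot']),o['joint_positions'])
s=snap('wrist');np.savez('w1.npz',c=s['color'],w=cloud(s));cv2.imwrite('pics/w1.png',s['color'][:,:,::-1]);print(s['T'].round(3))
E
```

```text
1.7 [ 0.46941832 -0.04810386  0.2401912 ] [-1.79998563e+02 -6.32678597e-02  1.30881698e+02] [-2.22829885e-01 -9.14549089e-02  1.48088495e+00  6.44994789e-04
  1.75306679e+00 -9.36233507e-01]
[[ 0.755  0.638  0.149  0.426]
 [ 0.655 -0.736 -0.171  0.002]
 [ 0.001  0.227 -0.974  0.421]
 [ 0.     0.     0.     1.   ]]
```

View pics/w1.png

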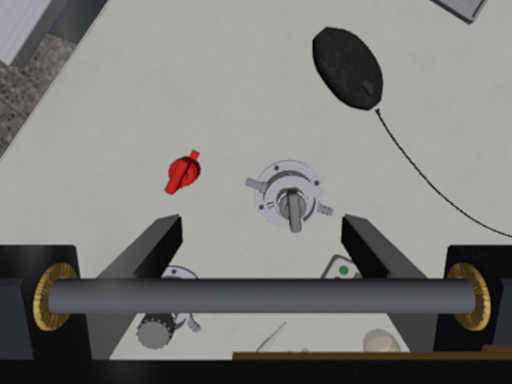

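```bash
python3 - <<'E'
from h import *
d=np.load('w1.npz');w=d['w'];p=w[150:245,240:340].reshape(-1,3);p=p[~np.isnan(p[:,0])]
def ax(q):
    e,v=np.linalg.eigh(np.cov(q[:,:2].T));return np.degrees(np.arctan2(v[1,1],v[0,1])),np.sqrt(e)
q=p[(p[:,2]>.085)];print('wing',len(q),q.mean(0),cv2.minAreaRect((q[:,:2]*1000).astype(np.float32)),ax(q),np.percentile(q[:,2],[10,50,90]))
for lo,hi in[(.04,.05),(.055,.064)]:
    q=p[(p[:,2]>lo)&(p[:,2]<hi)];print(lo,len(q),cv2.minEnclosingCircle((q[:,:2]*1000).astype(np.float32)),np.median(q[:,2]))
P=w[120:260,220:360].reshape(-1,3);r=np.hypot(P[:,0]-.52,P[:,1]+.05)
q=P[(P[:,2]>.008)&(P[:,2]<.04)&(r>.048)&(r<.065)];print('ports',len(q),q.mean(0),ax(q))
E
```

```text
wing 442 [ 0.51918951 -0.05095732  0.09229153] ((520.3406372070312, -51.72933578491211), (12.042820930480957, 43.461246490478516), 46.70399475097656) (np.float64(136.66740477140337), array([0.00347158, 0.01259596])) [0.09058644 0.09259181 0.09356072]
0.04 1101 ((520.5598754882812, -51.609703063964844), 33.53218460083008) 0.046875882687195336
0.055 81 ((519.7496948242188, -51.596004486083984), 17.631338119506836) 0.060528833942814275
ports 147 [ 0.5170523  -0.05227581  0.02300641] (np.float64(-159.59169256689677), array([0.00298578, 0.05391716]))
```

```bash
python3 - <<'E'
from h import *
go(.5203,-.0516,.0775,136.7)
E
```

```text
turn [ 0.  -0.  -5.8] shift mm [-36.2  35.9 162.9]
```

Request:
arm_command(
  targets=[0,0,-3,-18,18,20,-1,0,0,-6,-36,36,50,-1,0,0,-6,-36,36,80,-1,0,0,-6,-36,36,110,-1,0,0,-6,-36,36,130,-1,0,0,-6,-36,36,140,-1,0,0,-6,-36,36,140,-1,0,0,-6,-36,36,140,-1],
)

```text
time: 2.55
tool_pos: [0.5213, -0.0523, 0.1018]
ee_rot: [3.14, 0.002, 2.389]
wrist_force: [-0.0, 0.2, 0.5]
width: 0.0938
finger_force: 0.0
```

```bash
python3 - <<'E'
from h import *
go(.5203,-.0516,.0775,136.7)
E
```

```text
turn [0.1 0.1 0.2] shift mm [ 1.3 -0.2 24.3]
```

Request:
arm_command(
  targets=[0,0,0,1,0,14,-1,0,0,0,1,0,24,-1,0,0,0,1,0,24,-1,0,0,0,1,0,24,0.5,0,0,0,1,0,24,1,0,0,0,1,0,24,1,0,0,0,1,0,24,1,0,0,0,1,0,24,1,0,0,0,1,0,24,1,0,0,0,1,0,24,1,0,0,0,1,0,24,1,0,0,0,1,0,24,1],
)

```text
time: 3.75
tool_pos: [0.52, -0.0521, 0.0765]
ee_rot: [3.142, -0.0, 2.388]
wrist_force: [-0.2, 0.3, -0.3]
width: 0.0252
finger_force: 0.0
```

Fingers still closing.

Request:
arm_command(
  targets=[0,0,0,0,0,0,1,0,0,0,0,0,0,1,0,0,0,0,0,0,1,0,0,0,0,0,0,1,0,0,0,0,0,0,1],
)

```text
time: 4.25
tool_pos: [0.52, -0.0521, 0.0765]
ee_rot: [3.142, -0.0, 2.388]
wrist_force: [-0.1, -0.1, -0.6]
width: 0.0116
finger_force: 30.0
```

Request:
arm_command(
  targets=[0,0,-4,0,0,0,1,0,0,-8,0,0,0,1,0,0,-12,0,0,0,1,0,0,-16,0,0,0,1,0,0,-20,0,0,0,1,0,0,-24,0,0,0,1,0,0,-28,0,0,0,1,0,0,-32,0,0,0,1,0,0,-36,0,0,0,1,0,0,-40,0,0,0,1,0,0,-44,0,0,0,1,0,0,-48,0,0,0,1,0,0,-52,0,0,0,1,0,0,-56,0,0,0,1,0,0,-60,0,0,0,1,0,0,-63,0,0,0,1,0,0,-63,0,0,0,1,0,0,-63,0,0,0,1,0,0,-63,0,0,0,1],
)

```text
time: 6.15
tool_pos: [0.52, -0.0521, 0.0764]
ee_rot: [3.141, 0.0, -2.796]
wrist_force: [0.5, -0.1, -0.1]
width: 0.0118
finger_force: 30.0
```

```bash
python3 - <<'E'
from h import *
o=robot.get_obs();print(np.degrees(o['ee_rot']),o['wrist_force'],o['wrist_torque'],o['width'])
go(.5203,-.0516,.0765,200.4)
s=snap('wrist');cv2.imwrite('pics/w2.png',s['color'][:,:,::-1])
E
```

```text
[ 1.79988682e+02  5.55028415e-04 -1.60226825e+02] [ 0.49622731 -0.11161369 -0.12244706] [ 0.13782923  0.0296665  -0.00796467] 0.01176705104696044
turn [ 0.   0.  -0.6] shift mm [-0.5  0.4 -0.1]
```

View pics/w2.png

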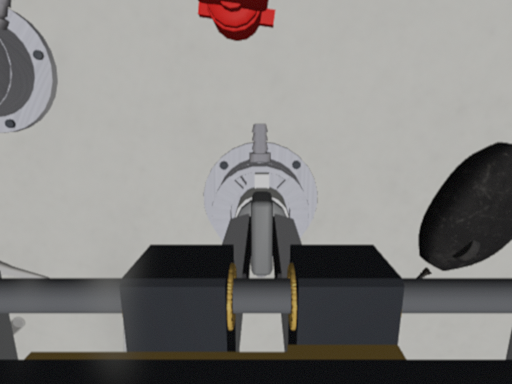

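The wing (262,230), the lug in its notch (262,180) and the hose port (260,140) are in line. Lifting.

Request:
arm_command(
  targets=[0,0,0,0,0,-4,1,0,0,0,0,0,-8,1,0,0,0,0,0,-12,1,0,0,0,0,0,-18,1,0,0,0,0,0,-26,1,0,0,0,0,0,-36,1,0,0,0,0,0,-50,1,0,0,0,0,0,-66,1,0,0,0,0,0,-84,1,0,0,0,0,0,-100,1,0,0,0,0,0,-100,1,0,0,0,0,0,-100,1],
)

```text
time: 7.4
tool_pos: [0.5203, -0.0522, 0.1772]
ee_rot: [-3.141, 0.001, -2.796]
wrist_force: [-0.7, -0.0, -0.3]
width: 0.0114
finger_force: 30.0
```

```bash
python3 - <<'E'
from h import *
o=robot.get_obs();print(o['joint_positions'])
go(.4585,.294,.176,193)
E
```

```text
[-2.08498383e-01  3.30001326e-02  1.48378286e+00  1.15576422e-04
  1.62340637e+00 -2.12517691e+00]
turn [-0.   0.1  6.8] shift mm [-59.2 346.6   1. ]
```

Request:
arm_command(
  targets=[0,0,0,-3,15,0,1,0,0,1,-8,45,0,1,0,0,1,-13,75,0,1,0,0,2,-18,105,0,1,0,0,2,-23,135,0,1,0,0,3,-28,165,0,1,0,0,4,-33,195,0,1,0,0,4,-38,225,0,1,0,0,5,-43,255,0,1,0,0,6,-49,285,0,1,0,0,7,-54,315,0,1,0,0,7,-57,335,0,1,0,0,7,-59,347,0,1,0,0,7,-59,347,0,1,0,0,7,-59,347,0,1,0,0,7,-59,347,0,1],
)

```text
time: 9.0
tool_pos: [0.458, 0.2934, 0.1763]
ee_rot: [-3.141, -0.0, -2.919]
wrist_force: [-0.6, -0.1, -1.2]
width: 0.012
finger_force: 30.0
```

```bash
python3 - <<'E'
from h import *
o=robot.get_obs();print(o['wrist_force'],o['width'])
s=snap('side');w=cloud(s);c=s['color'];cv2.imwrite('pics/s2.png',cv2.resize(c[60:240,180:330],None,fx=4*.8,fy=4*.8)[:,:,::-1])
go(.4585,.294,.051,193)
E
```

```text
[-0.61871068 -0.14429823 -1.16690306] 0.012040962482112543
turn [-0.  -0.  -0.3] shift mm [ -0.6   0.6 125.4]
```

View pics/s2.png

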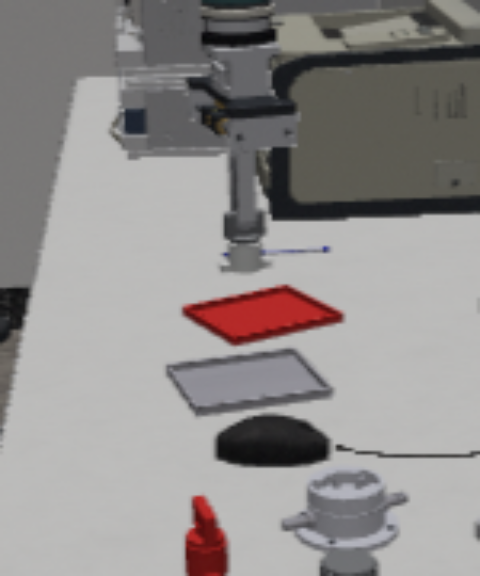

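The filter hangs upright in the gripper (crop 245,250) and the holder (350,500) is empty. Lowering onto the grey tray.

Request:
arm_command(
  targets=[0,0,0,0,0,20,1,0,0,0,0,0,50,1,0,0,0,0,0,80,1,0,0,0,0,0,100,1,0,0,0,0,0,112,1,0,0,0,0,0,119,1,0,0,0,0,0,122,1,0,0,0,0,0,124,1,0,0,0,0,0,124,1,0,0,0,0,0,124,1],
)

```text
time: 10.05
tool_pos: [0.4585, 0.2946, 0.0535]
ee_rot: [3.141, 0.002, -2.918]
wrist_force: [0.4, -0.6, -1.0]
width: 0.0119
finger_force: 30.0
```

Request:
arm_command(
  targets=[0,0,0,0,0,1,1,0,0,0,0,0,1,1,0,0,0,0,0,2,1,0,0,0,0,0,2,1],
)

```text
time: 10.45
tool_pos: [0.4578, 0.2943, 0.0504]
ee_rot: [3.142, -0.0, -2.918]
wrist_force: [0.2, -0.1, -0.7]
width: 0.012
finger_force: 30.0
```

Request:
arm_command(
  targets=[0,0,0,0,0,0.5,1,0,0,0,0,0,1,1,0,0,0,0,0,1,1,0,0,0,0,0,1,1],
)

```text
time: 10.85
tool_pos: [0.4579, 0.2943, 0.0495]
ee_rot: [3.141, 0.0, -2.918]
wrist_force: [0.2, 0.1, -1.9]
width: 0.0118
finger_force: 30.0
```

Request:
arm_command(
  targets=[0,0,0,0,0,0.5,1,0,0,0,0,0,1,1,0,0,0,0,0,1,1,0,0,0,0,0,1,1],
)

```text
time: 11.25
tool_pos: [0.458, 0.2943, 0.0494]
ee_rot: [3.141, 0.0, -2.918]
wrist_force: [-2.3, -1.0, 5.1]
width: 0.0117
finger_force: 30.0
```

Contact (+5 N). Release, then retreat.

Request:
arm_command(
  targets=[0,0,0,0,0,-0.5,0.6,0,0,0,0,0,-0.5,0.4,0,0,0,0,0,-0.5,0.2,0,0,0,0,0,-0.5,0,0,0,0,0,0,-0.5,0,0,0,0,0,0,-0.5,0,0,0,0,0,0,-0.5,0,0,0,0,0,0,-0.5,0,0,0,0,0,0,-15,0,0,0,0,0,0,-40,0,0,0,0,0,0,-80,0,0,0,0,0,0,-120,0,0,0,0,0,0,-160,0,0,0,0,0,0,-160,0,0,0,0,0,0,-160,0],
)

```text
time: 12.75
tool_pos: [0.4586, 0.2946, 0.2109]
ee_rot: [3.141, 0.004, -2.918]
wrist_force: [-1.1, -0.4, -0.9]
width: 0.0469
finger_force: 0.0
```

```bash
python3 - <<'E'
from h import *
s=snap('wrist');w=cloud(s);cv2.imwrite('pics/w3.png',s['color'][:,:,::-1])
p=w.reshape(-1,3);r=np.hypot(p[:,0]-.4585,p[:,1]-.294)
q=p[(r<.05)&(p[:,2]>.06)&(p[:,2]<.08)];print(q.mean(0),np.percentile(q[:,2],[5,50,95]))
E
```

```text
[0.45779767 0.29491751 0.06565326] [0.06395183 0.06574286 0.06708427]
```

View pics/w3.png

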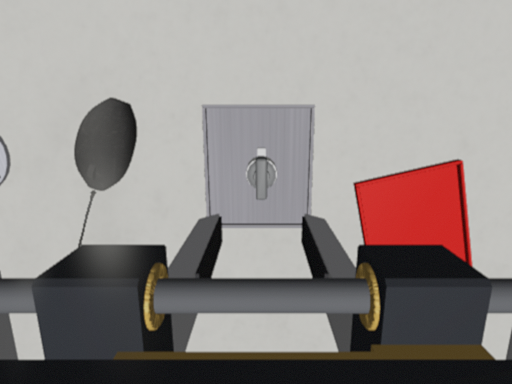

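The filter stands upright at (261,175), in the middle of the grey tray. Its top is at 65 mm, as expected.

```bash
python3 -c "
from bench import robot
print(robot.close_job())"
```

```text
the job is handed in; nothing more can be done
None
```

The winged filter was turned into line, lifted out and stood upright in the middle of the grey steel tray; the round-knob filter was not touched, and the job is handed in (no verdict was returned).

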